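# Hang the tea strainers on one hook, large one first

### The arm

A 6-joint arm with a two-finger parallel gripper is mounted at the origin on the work surface. World frame = base frame: x ahead of the robot, y to its left, z up, the work surface at z = 0. Lengths are in m, angles in degrees, forces in N, time in s.
With the tool pointing down it reaches from about 0.3 to 0.775 m from the base axis. Payload 14.6 kg.
Tool frame: the origin (TCP) lies on the centre line of the jaws, within the pads' length; the fingertips stand 25 mm ahead of it and the grasp point (between the pads) lies 6 mm ahead of it; x points along the fingers, z is the direction in which the jaws open and shut, and the axes are right-handed (so a half turn about x gives the same grasp; the last joint's range is limited). The gripper opens to 94 mm and grips with 3 to 60 N. Pads are 16 mm wide; open, the fingers measure 119 mm over their backs; the gripper's body (75 mm by 177 mm) begins 78 mm behind the grasp point.
Start: joints at [-77.957, 17.183, 87.147, -0, 75.671, -3.816], TCP at [0.15, -0.529, 0.23] pointing down, gripper open.
Joint ranges: [-173.82, 173.82], [-45.26, 126.66], [13.44, 144.39], [-59.66, 239.66], [0, 175.72], [-146.38, 146.38]. Speed limits (degrees/s): [127.2, 127.2, 147.25, 180, 180, 180].

### API

Orientations are given as a 3x3 rotation matrix whose columns are the frame's x, y, z axes.
In Python, from workcell import * gives the robot as it stands.
- The arm moves only by the tool jog_arm, never from a script. Its argument "series" is a list of rows, each an object of numbers: "ax", "ay", "az": the turn, a rotation vector about the tool's x, y, z each as a share of 90 degrees, from -1 to 1; "x", "y", "z": the shift along the tool's x, y, z each as a share of 300 mm, from -1 to 1; "fingers": the closure, from -1 (fully open) to 1 (shut), so that 0 is half open. In form: [{"ax": .., "ay": .., "az": .., "x": .., "y": .., "z": .., "fingers": ..}, ...]. A call has 1 to 20 rows; each row is the pose to reach, as a shift and turn from the pose commanded when the call began, along the tool's axes at that moment; what a row does not reach only later rows make up. A row lasts 1/8 s, in which the tool goes at most 62.5 mm and 10.7 degrees, less where a joint would pass 70% of its speed; a pose out of reach is approached as far as the arm can. A call with a number of a shift or a turn outside -1 to 1 is refused whole. A call with a gripper value outside its range is refused whole. The fingers move at their own pace and stop on an object; "newtons" is the grip in N (left out, the last holds). Time passes only in rows, so rows that repeat a pose let the fingers close. It gives the time, the measured TCP pose, the force and the opening at its end, in the units of the state.
- sense(): the state, without advancing time (a new reading comes with each control period).
- camera(name): name is "scene" or "top"; returns a dict with "pixels" (400x640x3 uint8, red, green, blue), "vfov" (degrees; the focal length in pixels is half the picture's height over the tangent of half this angle, whatever the lens; pixels are square), "cx", "cy" (the principal point, pixels), "k1" (the pictures are not rectified: a ray, as slopes to the right and down, at radius r is drawn at 1 + k1 r^2 times it, then the intrinsics apply), "pose" (4x4, takes a point from camera to world coordinates). Camera axes: x right, y down, z forward; pixel columns grow to the right and rows downward; lengths in m; the calibration is good to about 2 mm. A picture is of the moment at which its call begins. There is no depth.
- sign_off(): hands the job in, once; it reports no verdict.
Trained networks look in a picture, given as the dict that the camera call returned (one of the last four; its "shot" number tells which), for a name from the list of things; names that differ only in an ending like _2 or _b are one class to them, and where a whole thing is asked for, a point or a joint stands for the part that bears it (a point fixed in the world has none). Each returns a list of dicts, best first, with "score" (0 to 1); they miss things now and then, are a little off and sometimes report something else, mostly with a low value. They report only what shows in the picture. A call takes as long as a camera call. They do not tell look-alikes from the thing itself.
- cut_out(label, picture): "mask" (400x640 bool, what is visible of it) and "box" ([left, top, width, height] in pixels, round what is visible of it).
The state is a dict: "time_s": time; "q": joint angles; "joint_velocities": joint speeds; "effort": joint torques, N m; "tool_pos": TCP position; "orientation": TCP orientation; "ft_force": force on the tool from outside, world axes, zero at the start; "torque": the same for the moment, N m; "width": opening from 0.0 (shut) to 1.0 (fully open).
Only numpy, scipy, OpenCV 4.12 (cv2) and the standard library are available. Lean on these libraries where they do the work, as an engineer would, in place of code of your own. Each camera call takes 0.05 s, during which the arm holds its last target. There are 200 camera calls.

### The job

The tea is made and the strainers are drained: hang both steel tea strainers by their wire loops on the one steel hook of the wooden stand. Put the large red-gripped strainer on first, towards the post, then the small yellow-gripped one in front of it, and leave both hanging still; the masher stays standing where it is in the rack.

Things in the scene. Friction and masses are not known exactly. Their poses are not given: they have to be found in the camera images.
- large_grip (a point): Red plastic grip (32 mm in y, 20 in x, 40 high) on top of an upright steel strainer 204 mm tall; point: the grip's centre, 184 mm above its feet. z up; x passes through the closed wire loop below the grip: opening 56 mm high, 41 wide, roof 20 mm below the point (inverted V, 14 mm lower at the sides). Under it the bowl, 100 mm across, 26 deep. Loose in a rack compartment.
- small_grip (a point): Yellow plastic grip (32 mm in y, 20 in x, 40 high) on top of an upright steel strainer 174 mm tall; point: the grip's centre, 154 mm above its feet. z up; x passes through the closed wire loop below the grip: opening 56 mm high, 41 wide, roof 20 mm below the point (inverted V, 14 mm lower at the sides). Under it the bowl, 70 mm across, 26 deep. Loose in a rack compartment.
- hook (a point): Level steel rod, 10 mm thick, 215 mm up on a fixed wooden stand; point: on its top side, half-way. Rod runs along x: to -x 75 mm, then the upturned tip (ends at 86 mm, 12 mm above the rod's top); to +x 75 mm to the post's middle (18 mm thick, top 5 mm above the rod). z up. A hung strainer's grip centre is 21 mm above the point's height. Hang the two about 50 mm apart. Base 14 mm thick.
- masher: Bystander: masher, steel head 70 x 30 mm, dark wooden handle, no loop, 148 mm tall; origin under its head, z up. It and the strainers stand in any order in a fixed green rack (196 x 130 mm, 40 high, floor 5), one per compartment, 62 mm apart in a row along their x axes. Lift a strainer over 45 mm to clear the walls, then carry it off along its own y, past its tall neighbours.
Things that resemble listed ones, but are neither listed nor needed, are in the scene too. Leave any pink look-alike of the part that bears large_grip alone. Of the things shaped like the part that bears hook, the wooden one is meant.

How it is judged:
By the outcome, as a careful person would: the job done as asked, in the order asked, and still so for the second after the job is handed in, with the robot touching nothing.
It also fails if it takes over 67 s, if anything falls off the work surface, if the arm or the gripper's body presses on something with over 40 N, if the wrist force passes 120 N, or if a joint passes its speed limit or range.

## Working session

There is one attempt and no reset: what is moved stays moved. The work goes in short steps, Python scripts to look and compute and a tool call to move; the robot and the scene stay as the last step left them, time stands still between calls to the robot, and variables do not carry over. Pictures are saved under pics/ and viewed, about 8 in all and at most 12, crops included, and the job is handed in when it is done.

Besides the shell and the picture viewer there is one more tool, called in YAML: its name, and indented under it one key for each argument. jog_arm: Moves the arm, as the interface text tells. Its arguments: {"type":"object","properties":{"series":{"type":"array"},"newtons":{"type":"number"}},"required":["series"]}

```bash
mkdir -p pics; cat > h.py <<'E'
from workcell import *
import numpy as np, cv2
def f(c): return 200/np.tan(np.radians(c["vfov"])/2)
def proj(c,P):
    P=np.atleast_2d(P); T=np.linalg.inv(c["pose"]); p=P@T[:3,:3].T+T[:3,3]
    s=p[:,:2]/p[:,2:]; s=s*(1+c["k1"]*(s**2).sum(1,keepdims=True)); return s*f(c)+[c["cx"],c["cy"]]
def ray(c,uv):
    d=(np.array(uv,float)-[c["cx"],c["cy"]])/f(c); s=d.copy()
    for _ in range(20): s=d/(1+c["k1"]*(s@s))
    return c["pose"][:3,3], c["pose"][:3,:3]@np.array([s[0],s[1],1])
def atz(c,uv,z):
    o,d=ray(c,uv); return o+d*(z-o[2])/d[2]
def tri(l):
    A=np.zeros((3,3));b=np.zeros(3)
    for c,uv in l:
        o,d=ray(c,uv); d=d/np.linalg.norm(d); M=np.eye(3)-np.outer(d,d); A+=M;b+=M@o
    return np.linalg.solve(A,b)
def save(c,n): cv2.imwrite("pics/"+n,c["pixels"][:,:,::-1])
E
python3 - <<'E'
from h import *
np.set_printoptions(precision=3,suppress=True)
for n in("scene","top"):
    c=camera(n); save(c,n+"1.png"); print(n,c["vfov"],c["cx"],c["cy"],c["k1"]); print(c["pose"])
    for l in("large_grip","small_grip","hook","masher"):
        try: print(l,[(round(r["score"],2),r["box"]) for r in cut_out(l,c)])
        except Exception as e: print(l,e)
E
```

```text
scene 57.301189594481805 315.6740019705648 197.5037609732843 -0.04190033345053483
[[-0.35   0.742 -0.572  0.949]
 [ 0.937  0.281 -0.209  0.161]
 [ 0.006 -0.609 -0.793  0.753]
 [ 0.     0.     0.     1.   ]]
large_grip [(0.98, [212.9, 179.2, 40.0, 69.8]), (0.97, [161.7, 238.3, 45.9, 69.7]), (0.85, [248.8, 236.5, 47.0, 64.4])]
small_grip [(0.78, [249.3, 152.0, 25.1, 55.2])]
hook [(0.82, [414.3, 84.6, 63.2, 127.4]), (0.75, [348.8, 200.2, 76.7, 159.8])]
masher [(0.91, [243.0, 182.8, 24.3, 45.0])]
top 55.06201203721721 319.5797741575303 200.91406539547944 -0.04106736510140479
[[-0.014 -0.994  0.112  0.402]
 [-1.     0.017  0.022  0.014]
 [-0.024 -0.112 -0.993  1.171]
 [ 0.     0.     0.     1.   ]]
large_grip [(0.94, [386.2, 107.9, 23.5, 41.6]), (0.73, [367.4, 164.9, 37.3, 21.2]), (0.58, [330.4, 131.2, 24.9, 33.8])]
small_grip [(0.8, [375.2, 211.5, 23.1, 15.5])]
hook [(0.55, [219.2, 265.4, 51.7, 98.2]), (0.18, [367.3, 162.2, 34.8, 22.9])]
masher [(0.49, [369.6, 190.4, 21.6, 11.1])]
```

```bash
python3 - <<'E'
import cv2
a=cv2.imread("pics/scene1.png")[60:390,130:500]; b=cv2.imread("pics/top1.png")[80:380,180:440]
cv2.imwrite("pics/c1.png",cv2.resize(a,None,fx=1.8,fy=1.8,interpolation=2)[:600,:800])
cv2.imwrite("pics/c2.png",cv2.resize(b,None,fx=2,fy=2,interpolation=2))
E
```

```text
(no output)
```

View pics/c1.png

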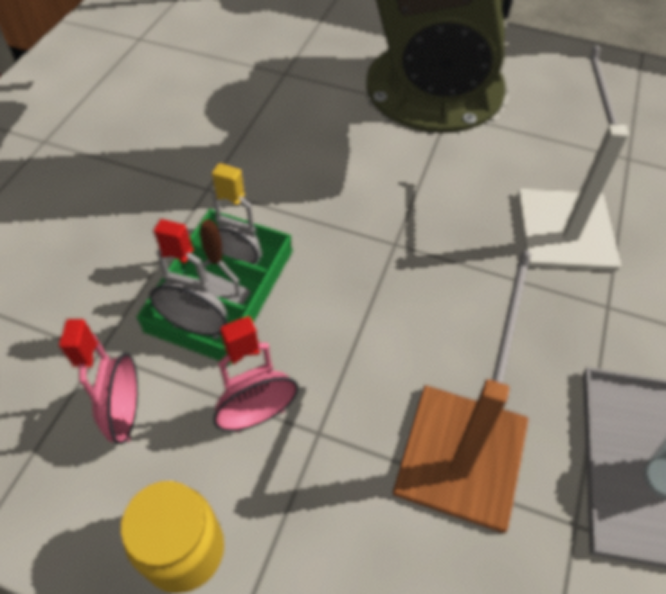

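View pics/c2.png

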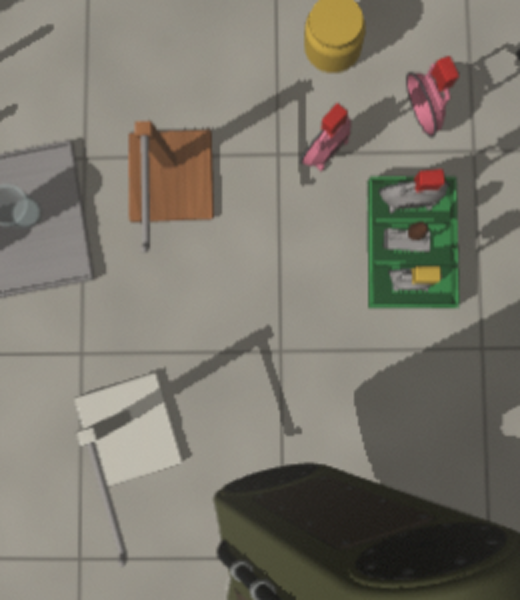

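Seen in the pictures: the green rack holds, from far to near, the large red strainer (scene ~(226,193)), the masher and the small yellow strainer (scene ~(257,162)). Two pink-bodied look-alikes with red grips stand outside it (scene ~(174,250) and (264,249)). There is a wooden stand (scene ~(390,300)) and a white one (~(445,140)). The steel-bodied strainer in the rack and the wooden stand fit the description. I'll confirm that in an enlarged crop and measure.

```bash
python3 - <<'E'
from h import *
np.set_printoptions(precision=4,suppress=True)
s=camera("scene");t=camera("top")
import pickle; pickle.dump((s,t),open("st.pkl","wb"))
def blob(c,lo,hi,near):
    h=cv2.cvtColor(c["pixels"],cv2.COLOR_RGB2HSV); m=cv2.inRange(h,lo,hi)
    if lo[0]==0: m|=cv2.inRange(h,(174,lo[1],lo[2]),(180,255,255))
    n,l,st,ce=cv2.connectedComponentsWithStats(m)
    i=min((i for i in range(1,n) if st[i,4]>20),key=lambda i:np.hypot(*(ce[i]-near)))
    return ce[i],st[i]
for nm,lo,hi,ns,nt in(("large",(0,170,80),(6,255,255),(226,193),(395,170)),("small",(20,150,80),(32,255,255),(257,162),(393,217))):
    a,sa=blob(s,lo,hi,ns);b,sb=blob(t,lo,hi,nt)
    print(nm,a,sa,b,sb,tri([(s,a),(t,b)]))
def crop(c,x,y,w,h): return cv2.resize(c["pixels"][y:y+h,x:x+w,::-1],(400,300),interpolation=2)
im=np.vstack([np.hstack([crop(s,180,140,133,100),crop(t,350,150,100,75)]),np.hstack([crop(s,340,190,120,90),crop(t,220,135,80,60)])])
cv2.imwrite("pics/m.png",im)
E
```

```text
large [226.0833 192.8141] [216 183  21  23 312] [394.7059 169.0353] [389 165  13   9  85] [ 0.5923 -0.159   0.1871]
small [256.4368 160.9892] [248 151  18  22 277] [393.0581 216.8953] [387 214  13   7  86] [ 0.4702 -0.1557  0.1579]
```

View pics/m.png

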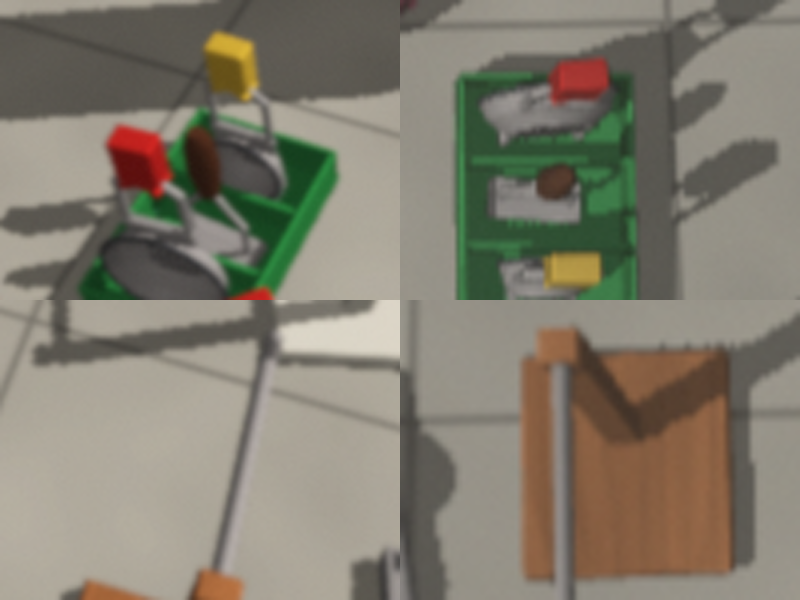

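The crop confirms it: the steel-bodied strainer with the red grip is in the rack, and the wooden stand's rod is seen end-on and along. Next I fit grip yaw and hook pose, then overlay them.

```bash
python3 - <<'E'
from h import *
import pickle
from scipy.optimize import least_squares, minimize
np.set_printoptions(precision=4,suppress=True)
s,t=pickle.load(open("st.pkl","rb"))
# hook: x,y,z,yaw ; keypoints
K=np.array([[.075,0,.005],[-.083,0,.012]])
obs=[(s,[(406,273),(420.8,203.5)]),(t,[(251.5,144.3),(253,203.5)])]
def W(p,K): 
    c,q=np.cos(p[3]),np.sin(p[3]); return K@np.array([[c,-q,0],[q,c,0],[0,0,1]]).T+p[:3]
r=least_squares(lambda p:np.concatenate([(proj(c,W(p,K))-o).ravel() for c,o in obs]),[.5,.15,.215,0])
print("hook",r.x[:3],np.degrees(r.x[3]),r.fun)
for c,_ in obs: pass
def m(c,lo,hi,roi):
    h=cv2.cvtColor(c["pixels"],cv2.COLOR_RGB2HSV); k=cv2.inRange(h,lo,hi)
    if lo[0]==0:k|=cv2.inRange(h,(174,lo[1],lo[2]),(180,255,255))
    o=np.zeros_like(k);x,y,w,hh=roi;o[y:y+hh,x:x+w]=k[y:y+hh,x:x+w];return o/255.
B=np.array([[a,b,d] for a in(-.01,.01) for b in(-.016,.016) for d in(-.02,.02)])
fits={}
for nm,lo,hi,rs,rt,p0 in(("large",(0,150,60),(8,255,255),(205,175,40,38),(380,158,30,22),[.592,-.159,.189,0]),("small",(18,130,60),(34,255,255),(243,146,30,32),(380,206,28,18),[.470,-.156,.159,0])):
    V=[(s,m(s,lo,hi,rs)),(t,m(t,lo,hi,rt))]
    def cost(q):
        p=np.array(p0)+np.array(q)*[.01,.01,.01,.2]; e=0
        for c,k in V:
            I=np.zeros((1600,2560),np.uint8);uv=proj(c,W(p,B))*4+1.5
            cv2.fillConvexPoly(I,cv2.convexHull(uv.astype(np.float32)).round().astype(int),1)
            e+=np.abs(cv2.resize(I.astype(np.float32),(640,400),interpolation=cv2.INTER_AREA)-k).sum()
        return e
    best=min((minimize(cost,[0,0,0,y],method="Nelder-Mead",options=dict(initial_simplex=[[0,0,0,y],[.5,0,0,y],[0,.5,0,y],[0,0,.5,y],[0,0,0,y+.7]],maxiter=150)) for y in(-1,0,1)),key=lambda r:r.fun)
    p=np.array(p0)+best.x*[.01,.01,.01,.2];fits[nm]=p;print(nm,p[:3],np.degrees(p[3]),best.fun)
L=np.array([[-.075,0,-.005],[.066,0,-.005]]);Tp=np.array([[-.075,0,-.005],[-.083,0,.012]]);P=np.array([[.066,-.009,.005],[.084,-.009,.005],[.084,.009,.005],[.066,.009,.005],[.066,-.009,.005]])
def draw(c,x,y,w,h):
    I=cv2.resize(c["pixels"][y:y+h,x:x+w,::-1],(400,300),interpolation=2);k=400/w
    for pl in(L,Tp,P): cv2.polylines(I,[((proj(c,W(r.x,pl))+.5-[x,y])*k).astype(int)],False,(255,0,255),1)
    for p in fits.values():
        cv2.polylines(I,[((cv2.convexHull(proj(c,W(p,B)).astype(np.float32)).reshape(-1,2)+.5-[x,y])*k).astype(int)],True,(255,0,0),1)
    return I
cv2.imwrite("pics/m2.png",np.vstack([np.hstack([draw(s,200,140,80,60),draw(t,370,160,80,60)]),np.hstack([draw(s,350,190,120,90),draw(t,210,135,100,75)])]))
E
```

```text
hook [0.5839 0.2062 0.2084] 1.7132018901746973 [-1.1559  3.8608  0.4199 -3.5705  0.0005  0.1213 -0.6183  1.7493]
large [ 0.5915 -0.1581  0.1855] -7.196223649609882 96.1875
small [ 0.471  -0.1547  0.1578] -0.6776009678240928 54.1875
```

View pics/m2.png

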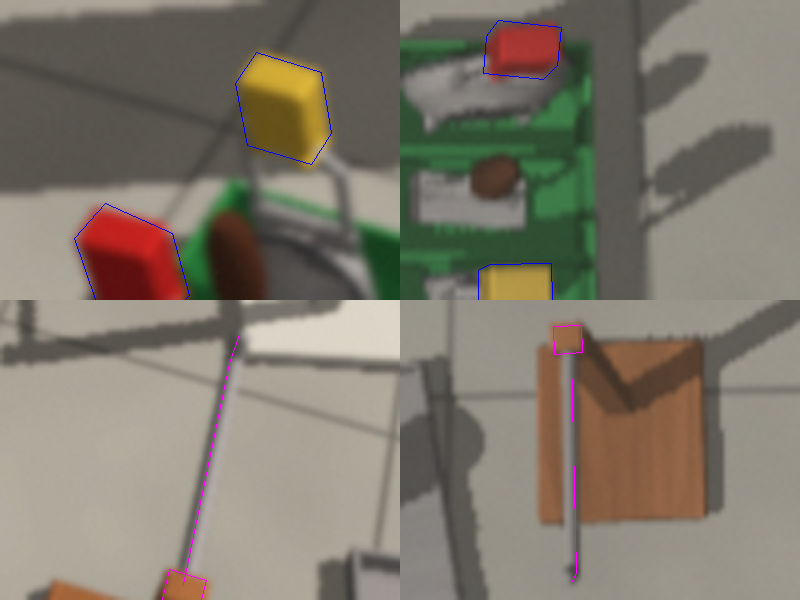

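```bash
python3 - <<'E'
from h import *
import pickle
np.set_printoptions(precision=4,suppress=True)
s,t=pickle.load(open("st.pkl","rb"))
st=sense(); print(st["tool_pos"],st["orientation"],st["width"],st["time_s"])
for z in(.205,.215): print(z,[atz(t,u,z) for u in((252.5,155),(252.8,190))],"post",atz(t,(251.5,144.3),z+.01),"tip",atz(t,(253,204),z+.012))
def crop(c,x,y,w,h,z0,off):
    k=400/w;I=cv2.resize(c["pixels"][y:y+h,x:x+w,::-1],(400,int(h*k)),interpolation=cv2.INTER_CUBIC)
    for z,col in((.215,(255,0,255)),(.22,(255,255,0))):
        P=np.array([[off[0]+a,off[1]+b,z+.005] for a,b in((.066,-.009),(.084,-.009),(.084,.009),(.066,.009),(.066,-.009))]+[[off[0]-.075,off[1],z-.005]])
        for q in(P[:5],P[[4,5]]): cv2.polylines(I,[((proj(c,q)+.5-[x,y])*k).astype(int)],False,col,1)
    return I
o=atz(t,(252.7,190),.21)[1]; px=atz(t,(251.5,144.3),.22)[0]-.075; print(px,o)
cv2.imwrite("pics/m3.png",np.hstack([crop(s,385,190,66,99,0,(px,o)),crop(t,230,130,50,75,0,(px,o))]))
E
```

```text
[ 0.1503 -0.5291  0.2304] [[-0.      0.9619  0.2732]
 [-0.      0.2732 -0.9619]
 [-1.     -0.      0.    ]] 0.9981352512763824 0.6
0.205 [array([0.6331, 0.2073, 0.205 ]), array([0.5417, 0.2059, 0.205 ])] post [0.6588 0.2081 0.215 ] tip [0.5045 0.2029 0.217 ]
0.215 [array([0.6307, 0.2053, 0.215 ]), array([0.5403, 0.204 , 0.215 ])] post [0.6561 0.2061 0.225 ] tip [0.5034 0.2009 0.227 ]
0.582451374863929 0.2052042383127321
```

View pics/m3.png

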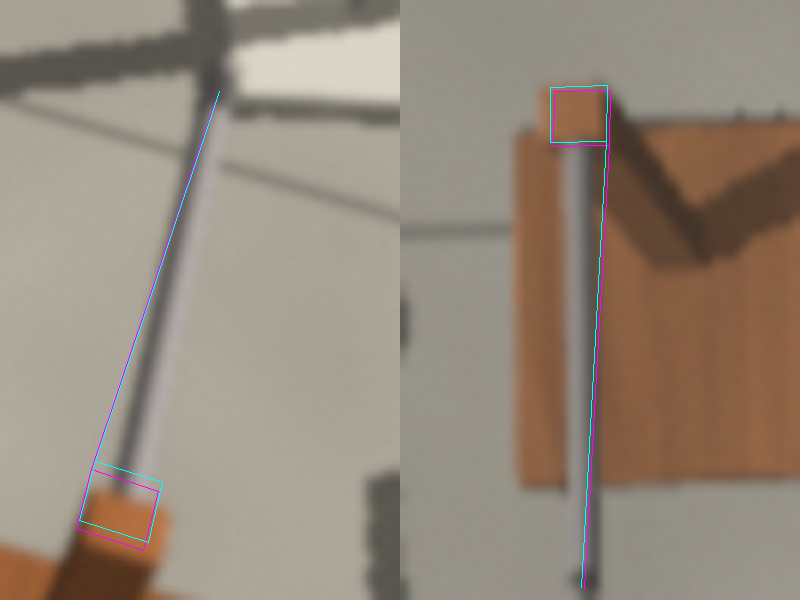

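Post top, rod and base overlay agree: hook ≈ (0.5825, 0.2065, 0.215), yaw ≈ 1°. The grips' heights match the sizes given. Moving now: first turn the jaws along world y and go half-way.

jog_arm:
  series:
    - {"x":-0.233,"y":0.877,"z":-0.394,"ax":0.176,"fingers":-1}
    - {"x":-0.233,"y":0.877,"z":-0.394,"ax":0.176,"fingers":-1}
    - {"x":-0.233,"y":0.877,"z":-0.394,"ax":0.176,"fingers":-1}
    - {"x":-0.233,"y":0.877,"z":-0.394,"ax":0.176,"fingers":-1}
    - {"x":-0.233,"y":0.877,"z":-0.394,"ax":0.176,"fingers":-1}
    - {"x":-0.233,"y":0.877,"z":-0.394,"ax":0.176,"fingers":-1}
    - {"x":-0.233,"y":0.877,"z":-0.394,"ax":0.176,"fingers":-1}
    - {"x":-0.233,"y":0.877,"z":-0.394,"ax":0.176,"fingers":-1}

```text
schema error: expected keys ax, ay, az, x, y, z, fingers
```

jog_arm:
  series:
    - {"x":-0.233,"y":0.877,"z":-0.394,"ax":0.176,"ay":0,"az":0,"fingers":-1}
    - {"x":-0.233,"y":0.877,"z":-0.394,"ax":0.176,"ay":0,"az":0,"fingers":-1}
    - {"x":-0.233,"y":0.877,"z":-0.394,"ax":0.176,"ay":0,"az":0,"fingers":-1}
    - {"x":-0.233,"y":0.877,"z":-0.394,"ax":0.176,"ay":0,"az":0,"fingers":-1}
    - {"x":-0.233,"y":0.877,"z":-0.394,"ax":0.176,"ay":0,"az":0,"fingers":-1}
    - {"x":-0.233,"y":0.877,"z":-0.394,"ax":0.176,"ay":0,"az":0,"fingers":-1}
    - {"x":-0.233,"y":0.877,"z":-0.394,"ax":0.176,"ay":0,"az":0,"fingers":-1}
    - {"x":-0.233,"y":0.877,"z":-0.394,"ax":0.176,"ay":0,"az":0,"fingers":-1}

```text
time_s: 1.6
tool_pos: [0.3703, -0.3442, 0.3]
orientation: [[-0.001, 1.0, -0.001], [0.0, -0.001, -1.0], [-1.0, -0.001, -0.0]]
ft_force: [0.1, -0.4, -0.1]
width: 1.0
```

jog_arm:
  newtons: 25
  series:
    - {"x":0,"y":0.738,"z":-0.62,"ax":0,"ay":0,"az":0,"fingers":-1}
    - {"x":0,"y":0.738,"z":-0.62,"ax":0,"ay":0,"az":0,"fingers":-1}
    - {"x":0,"y":0.738,"z":-0.62,"ax":0,"ay":0,"az":0,"fingers":-1}
    - {"x":0,"y":0.738,"z":-0.62,"ax":0,"ay":0,"az":0,"fingers":-1}
    - {"x":0,"y":0.738,"z":-0.62,"ax":0,"ay":0,"az":0,"fingers":-1}
    - {"x":0,"y":0.738,"z":-0.62,"ax":0,"ay":0,"az":0,"fingers":-1}
    - {"x":0,"y":0.738,"z":-0.62,"ax":0,"ay":0,"az":0,"fingers":-1}
    - {"x":0.2,"y":0.738,"z":-0.62,"ax":0,"ay":0,"az":0,"fingers":-1}
    - {"x":0.28,"y":0.738,"z":-0.62,"ax":0,"ay":0,"az":0,"fingers":-1}
    - {"x":0.337,"y":0.738,"z":-0.62,"ax":0,"ay":0,"az":0,"fingers":-1}
    - {"x":0.337,"y":0.738,"z":-0.62,"ax":0,"ay":0,"az":0,"fingers":-1}
    - {"x":0.337,"y":0.738,"z":-0.62,"ax":0,"ay":0,"az":0,"fingers":-1}

```text
time_s: 3.1
tool_pos: [0.5927, -0.1578, 0.2007]
orientation: [[0.002, 1.0, -0.0], [-0.001, -0.0, -1.0], [-1.0, 0.002, 0.001]]
ft_force: [-1.1, -0.6, -0.1]
width: 0.999
```

```bash
python3 - <<'E'
from h import *
s=camera("scene");t=camera("top")
I=np.hstack([cv2.resize(s["pixels"][110:260,180:313,::-1],(400,450),interpolation=2),cv2.resize(t["pixels"][110:235,340:451,::-1],(400,450),interpolation=2)])
cv2.imwrite("pics/g1.png",I)
E
```

```text
(no output)
```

View pics/g1.png

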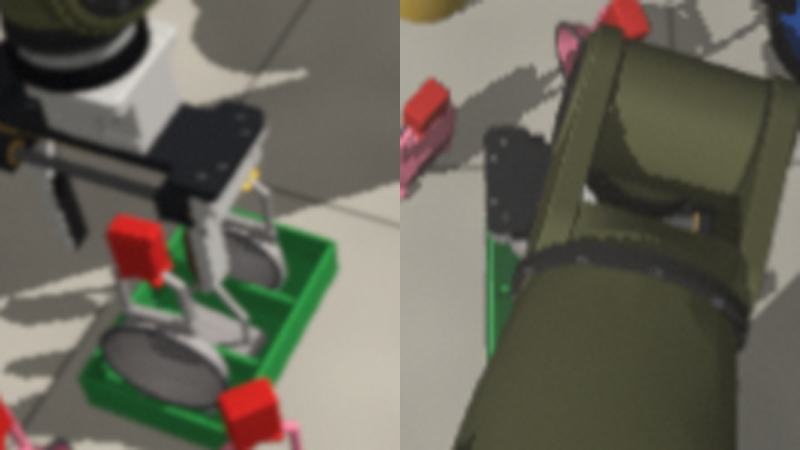

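```bash
python3 - <<'E'
from h import *
s=camera("scene")
print(proj(s,[[.5927,-.1578,.1947],[.5923,-.159,.1871],[.5923,-.159,.189],[.6023,-.159,.189]]))
# pad / fingertip positions projected
print(proj(s,[[.5927,-.1578-.047,.1757],[.5927,-.1578+.047,.1757]]))
h=cv2.cvtColor(s["pixels"],cv2.COLOR_RGB2HSV); m=cv2.inRange(h,(0,170,80),(6,255,255))|cv2.inRange(h,(174,170,80),(180,255,255))
n,l,st,ce=cv2.connectedComponentsWithStats(m); print([(st[i],ce[i].round(1)) for i in range(1,n) if st[i,4]>100])
E
```

```text
[[225.05410168 190.66114909]
 [225.35029292 192.74850162]
 [225.16736603 192.15058124]
 [222.66040633 195.90848338]]
[[206.41358011 190.09331216]
 [247.95170398 203.30305867]]
[(array([  73,   78,   55,   66, 2038], dtype=int32), array([ 97.5, 104.6])), (array([216, 182,  21,  24, 331], dtype=int32), array([225.8, 192.3])), (array([253, 237,  20,  24, 341], dtype=int32), array([262.8, 247.7])), (array([163, 238,  21,  25, 366], dtype=int32), array([173., 250.]))]
```

Fingers straddle the red grip, at crop (140,250). The projection of the grip's position agrees within 1 px. Closing, then lifting a little.

jog_arm:
  newtons: 30
  series:
    - {"x":0,"y":0,"z":0,"ax":0,"ay":0,"az":0,"fingers":1}
    - {"x":0,"y":0,"z":0,"ax":0,"ay":0,"az":0,"fingers":1}
    - {"x":0,"y":0,"z":0,"ax":0,"ay":0,"az":0,"fingers":1}
    - {"x":0,"y":0,"z":0,"ax":0,"ay":0,"az":0,"fingers":1}
    - {"x":0,"y":0,"z":0,"ax":0,"ay":0,"az":0,"fingers":1}
    - {"x":0,"y":0,"z":0,"ax":0,"ay":0,"az":0,"fingers":1}
    - {"x":0,"y":0,"z":0,"ax":0,"ay":0,"az":0,"fingers":1}
    - {"x":0,"y":0,"z":0,"ax":0,"ay":0,"az":0,"fingers":1}

```text
time_s: 4.25
tool_pos: [0.5924, -0.1574, 0.1991]
orientation: [[-0.0, 1.0, 0.0], [0.0, 0.0, -1.0], [-1.0, -0.0, -0.0]]
ft_force: [0.4, 0.4, -1.5]
width: 0.34
```

jog_arm:
  series:
    - {"x":-0.15,"y":0,"z":0,"ax":0,"ay":0,"az":0,"fingers":1}
    - {"x":-0.3,"y":0,"z":0,"ax":0,"ay":0,"az":0,"fingers":1}
    - {"x":-0.45,"y":0,"z":0,"ax":0,"ay":0,"az":0,"fingers":1}
    - {"x":-0.6,"y":0,"z":0,"ax":0,"ay":0,"az":0,"fingers":1}
    - {"x":-0.75,"y":0,"z":0,"ax":0,"ay":0,"az":0,"fingers":1}
    - {"x":-0.75,"y":0,"z":0,"ax":0,"ay":0,"az":0,"fingers":1}
    - {"x":-0.75,"y":0,"z":0,"ax":0,"ay":0,"az":0,"fingers":1}
    - {"x":-0.75,"y":-0.05,"z":-0.12,"ax":0,"ay":0,"az":0,"fingers":1}
    - {"x":-0.75,"y":-0.1,"z":-0.28,"ax":0,"ay":0,"az":0,"fingers":1}
    - {"x":-0.75,"y":-0.2,"z":-0.44,"ax":0,"ay":0,"az":0,"fingers":1}
    - {"x":-0.75,"y":-0.3,"z":-0.6,"ax":0,"ay":0,"az":0,"fingers":1}
    - {"x":-0.75,"y":-0.4,"z":-0.76,"ax":0,"ay":0,"az":0,"fingers":1}
    - {"x":-0.75,"y":-0.45,"z":-0.9,"ax":0,"ay":0,"az":0,"fingers":1}
    - {"x":-0.75,"y":-0.457,"z":-1,"ax":0,"ay":0,"az":0,"fingers":1}
    - {"x":-0.75,"y":-0.457,"z":-1,"ax":0,"ay":0,"az":0,"fingers":1}

```text
time_s: 6.12
tool_pos: [0.4547, 0.1439, 0.4227]
orientation: [[-0.002, 1.0, 0.003], [-0.0, 0.003, -1.0], [-1.0, -0.002, 0.0]]
ft_force: [-0.0, -0.9, -2.4]
width: 0.342
```

jog_arm:
  series:
    - {"x":0,"y":0,"z":-0.12,"ax":0,"ay":0,"az":0,"fingers":1}
    - {"x":0,"y":0,"z":-0.213,"ax":0,"ay":0,"az":0,"fingers":1}
    - {"x":0,"y":0,"z":-0.213,"ax":0,"ay":0,"az":0,"fingers":1}
    - {"x":0.15,"y":0,"z":-0.213,"ax":0,"ay":0,"az":0,"fingers":1}
    - {"x":0.3,"y":0,"z":-0.213,"ax":0,"ay":0,"az":0,"fingers":1}
    - {"x":0.45,"y":0,"z":-0.213,"ax":0,"ay":0,"az":0,"fingers":1}
    - {"x":0.513,"y":0,"z":-0.213,"ax":0,"ay":0,"az":0,"fingers":1}
    - {"x":0.513,"y":0,"z":-0.213,"ax":0,"ay":0,"az":0,"fingers":1}
    - {"x":0.513,"y":0,"z":-0.213,"ax":0,"ay":0,"az":0,"fingers":1}

```text
time_s: 7.25
tool_pos: [0.4556, 0.2059, 0.2713]
orientation: [[0.001, 1.0, -0.0], [0.0, -0.0, -1.0], [-1.0, 0.001, -0.0]]
ft_force: [-0.5, -0.2, -2.3]
width: 0.34
```

```bash
python3 - <<'E'
from h import *
s=camera("scene");save(s,"s2.png")
cv2.imwrite("pics/h1.png",cv2.resize(s["pixels"][120:320,320:500,::-1],None,fx=3,fy=3,interpolation=2))
E
```

```text
(no output)
```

View pics/h1.png

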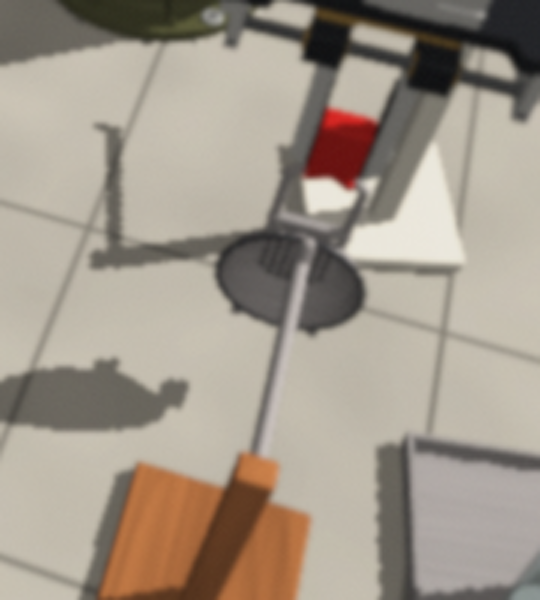

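```bash
python3 - <<'E'
from h import *
s=camera("scene")
x,y,z=.4556,.2059,.2613
P=[[x,y,z],[x,y-.0205,z-.076],[x,y+.0205,z-.076],[x,y,z-.02],[x,y,z-.184],[.4995,.2055,.227],[.5075,.2055,.21],[.5825+.075,.2075,.22]]
print(((proj(s,P)-[320,120])*3).round())
t=camera("top");save(t,"t2.png")
I=cv2.imread("pics/t2.png");J=I[130:250,200:330].copy();cv2.imwrite("pics/h2.png",cv2.resize(J,None,fx=4,fy=4,interpolation=2))
E
```

```text
[[337. 144.]
 [277. 213.]
 [338. 230.]
 [328. 166.]
 [273. 312.]
 [310. 232.]
 [301. 259.]
 [256. 462.]]
```

jog_arm:
  series:
    - {"x":0,"y":0.06,"z":0,"ax":0,"ay":0,"az":0,"fingers":1}
    - {"x":0,"y":0.12,"z":0,"ax":0,"ay":0,"az":0,"fingers":1}
    - {"x":0,"y":0.18,"z":0,"ax":0,"ay":0,"az":0,"fingers":1}
    - {"x":0,"y":0.24,"z":0,"ax":0,"ay":0,"az":0,"fingers":1}
    - {"x":0,"y":0.24,"z":0,"ax":0,"ay":0,"az":0,"fingers":1}

```text
time_s: 8.02
tool_pos: [0.5277, 0.2064, 0.2703]
orientation: [[0.0, 1.0, -0.0], [-0.0, -0.0, -1.0], [-1.0, 0.0, 0.0]]
ft_force: [-0.6, 0.1, -1.6]
width: 0.342
```

```bash
python3 - <<'E'
from h import *
s=camera("scene")
cv2.imwrite("pics/h3.png",cv2.resize(s["pixels"][120:320,340:480,::-1],None,fx=3,fy=3,interpolation=2))
E
```

```text
(no output)
```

View pics/h3.png

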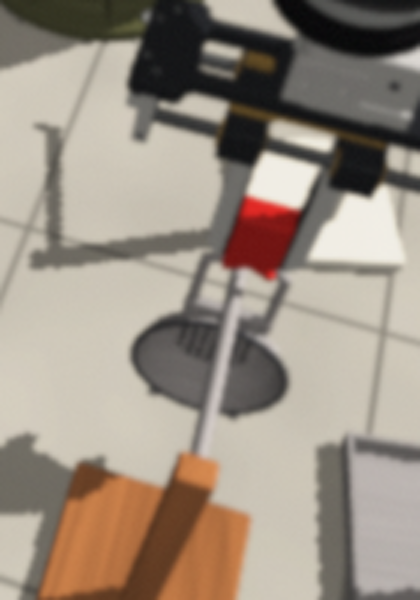

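jog_arm:
  series:
    - {"x":0,"y":0.07,"z":0,"ax":0,"ay":0,"az":0,"fingers":1}
    - {"x":0,"y":0.14,"z":0,"ax":0,"ay":0,"az":0,"fingers":1}
    - {"x":0,"y":0.21,"z":0,"ax":0,"ay":0,"az":0,"fingers":1}
    - {"x":0,"y":0.27,"z":0,"ax":0,"ay":0,"az":0,"fingers":1}
    - {"x":0,"y":0.27,"z":0,"ax":0,"ay":0,"az":0,"fingers":1}
    - {"x":0.03,"y":0.27,"z":0,"ax":0,"ay":0,"az":0,"fingers":1}
    - {"x":0.055,"y":0.27,"z":0,"ax":0,"ay":0,"az":0,"fingers":1}
    - {"x":0.07,"y":0.27,"z":0,"ax":0,"ay":0,"az":0,"fingers":1}
    - {"x":0.07,"y":0.27,"z":0,"ax":0,"ay":0,"az":0,"fingers":1}
    - {"x":0.07,"y":0.27,"z":0,"ax":0,"ay":0,"az":0,"fingers":1}

```text
time_s: 9.32
tool_pos: [0.6082, 0.2066, 0.2496]
orientation: [[0.0, 1.0, 0.0], [0.0, 0.0, -1.0], [-1.0, 0.0, -0.0]]
ft_force: [0.3, -0.2, -1.4]
width: 0.339
```

jog_arm:
  series:
    - {"x":0.005,"y":0,"z":0,"ax":0,"ay":0,"az":0,"fingers":1}
    - {"x":0.01,"y":0,"z":0,"ax":0,"ay":0,"az":0,"fingers":1}
    - {"x":0.013,"y":0,"z":0,"ax":0,"ay":0,"az":0,"fingers":1}
    - {"x":0.013,"y":0,"z":0,"ax":0,"ay":0,"az":0,"fingers":1}

```text
time_s: 9.82
tool_pos: [0.6084, 0.2065, 0.2464]
orientation: [[0.001, 1.0, 0.0], [0.0, 0.0, -1.0], [-1.0, 0.001, -0.0]]
ft_force: [-0.8, -1.3, 4.5]
width: 0.339
```

Contact at the expected height, so the roof rests on the rod. Releasing gently and going straight up.

jog_arm:
  series:
    - {"x":0,"y":0,"z":0,"ax":0,"ay":0,"az":0,"fingers":0.25}
    - {"x":0,"y":0,"z":0,"ax":0,"ay":0,"az":0,"fingers":0.2}
    - {"x":0,"y":0,"z":0,"ax":0,"ay":0,"az":0,"fingers":0.0}
    - {"x":0,"y":0,"z":0,"ax":0,"ay":0,"az":0,"fingers":-0.3}
    - {"x":0,"y":0,"z":0,"ax":0,"ay":0,"az":0,"fingers":-0.6}
    - {"x":0,"y":0,"z":0,"ax":0,"ay":0,"az":0,"fingers":-0.6}
    - {"x":0,"y":0,"z":0,"ax":0,"ay":0,"az":0,"fingers":-0.6}
    - {"x":-0.1,"y":0,"z":0,"ax":0,"ay":0,"az":0,"fingers":-0.6}
    - {"x":-0.25,"y":0,"z":0,"ax":0,"ay":0,"az":0,"fingers":-1}
    - {"x":-0.45,"y":0,"z":0,"ax":0,"ay":0,"az":0,"fingers":-1}
    - {"x":-0.45,"y":0,"z":0,"ax":0,"ay":0,"az":0,"fingers":-1}
    - {"x":-0.45,"y":0,"z":0,"ax":0,"ay":0,"az":0,"fingers":-1}

```text
time_s: 11.32
tool_pos: [0.6081, 0.2065, 0.3795]
orientation: [[-0.001, 1.0, 0.0], [-0.0, 0.0, -1.0], [-1.0, -0.001, 0.0]]
ft_force: [-0.8, 0.1, -0.2]
width: 1.001
```

```bash
python3 - <<'E'
from h import *
s=camera("scene")
cv2.imwrite("pics/h4.png",cv2.resize(s["pixels"][110:330,180:480,::-1],None,fx=2.6,fy=2.6,interpolation=2))
E
```

```text
(no output)
```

View pics/h4.png

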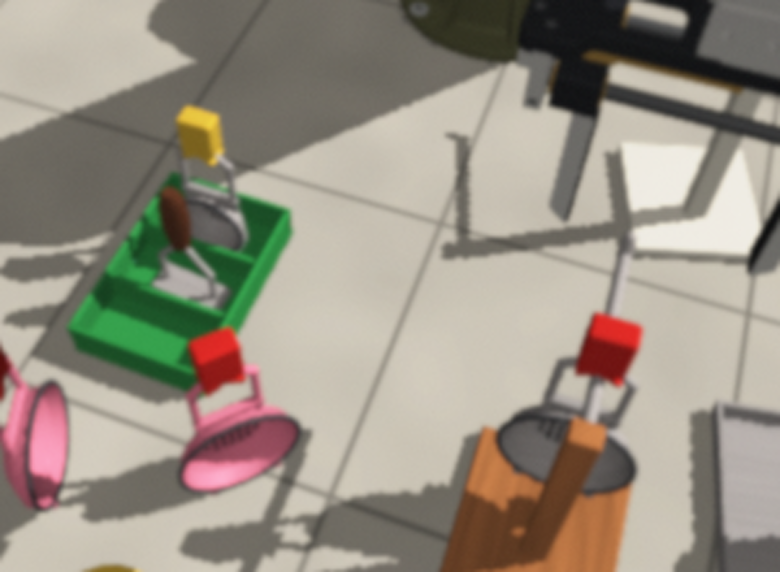

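The large strainer hangs on the rod (grip at crop (608,348)), and the masher still stands. Going for the small one.

jog_arm:
  series:
    - {"x":0,"y":-0.1,"z":0.2,"ax":0,"ay":0,"az":0,"fingers":-1}
    - {"x":0,"y":-0.2,"z":0.4,"ax":0,"ay":0,"az":0,"fingers":-1}
    - {"x":0,"y":-0.3,"z":0.6,"ax":0,"ay":0,"az":0,"fingers":-1}
    - {"x":0,"y":-0.4,"z":0.8,"ax":0,"ay":0,"az":0,"fingers":-1}
    - {"x":0,"y":-0.46,"z":1,"ax":0,"ay":0,"az":0,"fingers":-1}
    - {"x":0,"y":-0.46,"z":1,"ax":0,"ay":0,"az":0,"fingers":-1}
    - {"x":0,"y":-0.46,"z":1,"ax":0,"ay":0,"az":0,"fingers":-1}
    - {"x":0,"y":-0.46,"z":1,"ax":0,"ay":0,"az":0,"fingers":-1}

```text
time_s: 12.38
tool_pos: [0.4705, -0.0928, 0.3798]
orientation: [[-0.001, 1.0, 0.001], [0.0, 0.001, -1.0], [-1.0, -0.001, -0.0]]
ft_force: [0.6, 0.9, 0.7]
width: 0.998
```

jog_arm:
  series:
    - {"x":0.1,"y":0,"z":0.15,"ax":0,"ay":0,"az":0,"fingers":-1}
    - {"x":0.2,"y":0,"z":0.207,"ax":0,"ay":0,"az":0,"fingers":-1}
    - {"x":0.35,"y":0,"z":0.207,"ax":0,"ay":0,"az":0,"fingers":-1}
    - {"x":0.45,"y":0,"z":0.207,"ax":0,"ay":0,"az":0,"fingers":-1}
    - {"x":0.45,"y":0,"z":0.207,"ax":0,"ay":0,"az":0,"fingers":-1}
    - {"x":0.58,"y":0,"z":0.207,"ax":0,"ay":0,"az":0,"fingers":-1}
    - {"x":0.66,"y":0,"z":0.207,"ax":0,"ay":0,"az":0,"fingers":-1}
    - {"x":0.705,"y":0,"z":0.207,"ax":0,"ay":0,"az":0,"fingers":-1}
    - {"x":0.705,"y":0,"z":0.207,"ax":0,"ay":0,"az":0,"fingers":-1}
    - {"x":0.705,"y":0,"z":0.207,"ax":0,"ay":0,"az":0,"fingers":-1}

```text
time_s: 13.62
tool_pos: [0.4709, -0.1557, 0.1702]
orientation: [[0.002, 1.0, 0.001], [-0.001, 0.001, -1.0], [-1.0, 0.002, 0.001]]
ft_force: [-0.8, -0.8, -0.3]
width: 1.001
```

```bash
python3 - <<'E'
from h import *
s=camera("scene"); st=sense(); print(st["tool_pos"])
h=cv2.cvtColor(s["pixels"],cv2.COLOR_RGB2HSV); m=cv2.inRange(h,(20,150,80),(32,255,255))
n,l,S,ce=cv2.connectedComponentsWithStats(m); print([(S[i],ce[i].round(1)) for i in range(1,n) if S[i,4]>40])
p=np.array(st["tool_pos"]);print(proj(s,[p-[0,0,.010],[.4702,-.1557,.1579]]))
cv2.imwrite("pics/h5.png",cv2.resize(s["pixels"][110:260,180:313,::-1],None,fx=3.5,fy=3.5,interpolation=2))
E
```

```text
[ 0.47083916 -0.15573965  0.17014103]
[(array([249, 151,  16,  22, 271], dtype=int32), array([256.5, 161. ])), (array([ 197,  328,   57,   61, 2589], dtype=int32), array([225.2, 357.8]))]
[[255.81553767 160.43898083]
 [256.08329202 160.94132005]]
```

The grip's blob is unmoved and within 1 px of the predicted grasp position. Closing, then lifting straight up 45+ mm and beyond.

jog_arm:
  newtons: 30
  series:
    - {"x":0,"y":0,"z":0,"ax":0,"ay":0,"az":0,"fingers":1}
    - {"x":0,"y":0,"z":0,"ax":0,"ay":0,"az":0,"fingers":1}
    - {"x":0,"y":0,"z":0,"ax":0,"ay":0,"az":0,"fingers":1}
    - {"x":0,"y":0,"z":0,"ax":0,"ay":0,"az":0,"fingers":1}
    - {"x":0,"y":0,"z":0,"ax":0,"ay":0,"az":0,"fingers":1}
    - {"x":0,"y":0,"z":0,"ax":0,"ay":0,"az":0,"fingers":1}
    - {"x":0,"y":0,"z":0,"ax":0,"ay":0,"az":0,"fingers":1}
    - {"x":0,"y":0,"z":0,"ax":0,"ay":0,"az":0,"fingers":1}

```text
time_s: 14.68
tool_pos: [0.4703, -0.1556, 0.1689]
orientation: [[-0.0, 1.0, 0.0], [0.0, 0.0, -1.0], [-1.0, -0.0, -0.0]]
ft_force: [0.7, 0.1, -1.0]
width: 0.338
```

jog_arm:
  series:
    - {"x":-0.15,"y":0,"z":0,"ax":0,"ay":0,"az":0,"fingers":1}
    - {"x":-0.3,"y":0,"z":0,"ax":0,"ay":0,"az":0,"fingers":1}
    - {"x":-0.45,"y":0,"z":0,"ax":0,"ay":0,"az":0,"fingers":1}
    - {"x":-0.6,"y":0,"z":0,"ax":0,"ay":0,"az":0,"fingers":1}
    - {"x":-0.6,"y":0,"z":0,"ax":0,"ay":0,"az":0,"fingers":1}
    - {"x":-0.6,"y":-0.03,"z":-0.15,"ax":0,"ay":0,"az":0,"fingers":1}
    - {"x":-0.6,"y":-0.06,"z":-0.3,"ax":0,"ay":0,"az":0,"fingers":1}
    - {"x":-0.6,"y":-0.067,"z":-0.45,"ax":0,"ay":0,"az":0,"fingers":1}
    - {"x":-0.6,"y":-0.067,"z":-0.6,"ax":0,"ay":0,"az":0,"fingers":1}
    - {"x":-0.6,"y":-0.067,"z":-0.75,"ax":0,"ay":0,"az":0,"fingers":1}
    - {"x":-0.6,"y":-0.067,"z":-0.9,"ax":0,"ay":0,"az":0,"fingers":1}
    - {"x":-0.6,"y":-0.067,"z":-1,"ax":0,"ay":0,"az":0,"fingers":1}
    - {"x":-0.6,"y":-0.067,"z":-1,"ax":0,"ay":0,"az":0,"fingers":1}

```text
time_s: 16.3
tool_pos: [0.4497, 0.1457, 0.3475]
orientation: [[-0.002, 1.0, 0.003], [-0.0, 0.003, -1.0], [-1.0, -0.002, 0.0]]
ft_force: [-0.0, -0.6, -1.8]
width: 0.339
```

jog_arm:
  series:
    - {"x":0,"y":0,"z":-0.1,"ax":0,"ay":0,"az":0,"fingers":1}
    - {"x":0,"y":0,"z":-0.207,"ax":0,"ay":0,"az":0,"fingers":1}
    - {"x":0.13,"y":0,"z":-0.207,"ax":0,"ay":0,"az":0,"fingers":1}
    - {"x":0.263,"y":0,"z":-0.207,"ax":0,"ay":0,"az":0,"fingers":1}
    - {"x":0.263,"y":0,"z":-0.207,"ax":0,"ay":0,"az":0,"fingers":1}
    - {"x":0.263,"y":0,"z":-0.207,"ax":0,"ay":0,"az":0,"fingers":1}

```text
time_s: 17.05
tool_pos: [0.4506, 0.2061, 0.2714]
orientation: [[0.001, 1.0, -0.0], [0.0, -0.0, -1.0], [-1.0, 0.001, -0.0]]
ft_force: [-0.2, 0.9, -0.3]
width: 0.337
```

```bash
python3 - <<'E'
from h import *
s=camera("scene")
cv2.imwrite("pics/h6.png",cv2.resize(s["pixels"][120:320,340:480,::-1],None,fx=3,fy=3,interpolation=2))
E
```

View pics/h6.png

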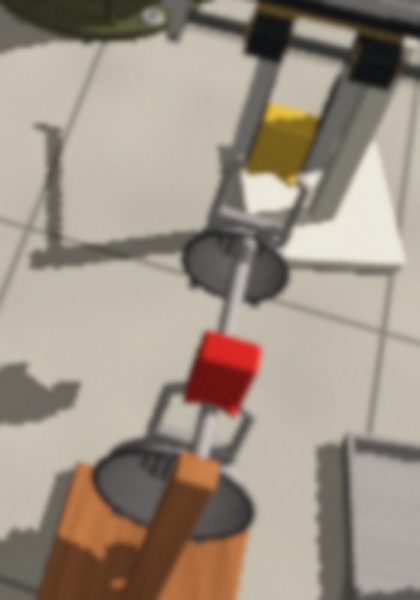

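Both line up as before: yellow grip at crop (283,145), tip at (245,245) under the loop. Inserting the small one.

jog_arm:
  series:
    - {"x":0,"y":0.06,"z":0,"ax":0,"ay":0,"az":0,"fingers":1}
    - {"x":0,"y":0.12,"z":0,"ax":0,"ay":0,"az":0,"fingers":1}
    - {"x":0,"y":0.18,"z":0,"ax":0,"ay":0,"az":0,"fingers":1}
    - {"x":0,"y":0.24,"z":0,"ax":0,"ay":0,"az":0,"fingers":1}
    - {"x":0,"y":0.3,"z":0,"ax":0,"ay":0,"az":0,"fingers":1}
    - {"x":0,"y":0.36,"z":0,"ax":0,"ay":0,"az":0,"fingers":1}
    - {"x":0,"y":0.36,"z":0,"ax":0,"ay":0,"az":0,"fingers":1}
    - {"x":0.03,"y":0.36,"z":0,"ax":0,"ay":0,"az":0,"fingers":1}
    - {"x":0.06,"y":0.36,"z":0,"ax":0,"ay":0,"az":0,"fingers":1}
    - {"x":0.07,"y":0.36,"z":0,"ax":0,"ay":0,"az":0,"fingers":1}
    - {"x":0.076,"y":0.36,"z":0,"ax":0,"ay":0,"az":0,"fingers":1}
    - {"x":0.076,"y":0.36,"z":0,"ax":0,"ay":0,"az":0,"fingers":1}

```text
time_s: 18.6
tool_pos: [0.5581, 0.2065, 0.2474]
orientation: [[0.0, 1.0, 0.0], [-0.0, 0.0, -1.0], [-1.0, 0.0, 0.0]]
ft_force: [-0.0, -0.6, -0.1]
width: 0.341
```

jog_arm:
  series:
    - {"x":0.003,"y":0,"z":0,"ax":0,"ay":0,"az":0,"fingers":1}
    - {"x":0.006,"y":0,"z":0,"ax":0,"ay":0,"az":0,"fingers":1}
    - {"x":0.006,"y":0,"z":0,"ax":0,"ay":0,"az":0,"fingers":1}

```text
time_s: 18.98
tool_pos: [0.5583, 0.2065, 0.2468]
orientation: [[0.002, 1.0, 0.0], [0.0, 0.0, -1.0], [-1.0, 0.002, -0.0]]
ft_force: [-3.0, -2.3, 9.1]
width: 0.339
```

Contact (9 N up). Easing back a hair, releasing gently, then going straight up.

jog_arm:
  series:
    - {"x":-0.003,"y":0,"z":0,"ax":0,"ay":0,"az":0,"fingers":1}
    - {"x":-0.003,"y":0,"z":0,"ax":0,"ay":0,"az":0,"fingers":0.28}
    - {"x":-0.003,"y":0,"z":0,"ax":0,"ay":0,"az":0,"fingers":0.22}
    - {"x":-0.003,"y":0,"z":0,"ax":0,"ay":0,"az":0,"fingers":0.0}
    - {"x":-0.003,"y":0,"z":0,"ax":0,"ay":0,"az":0,"fingers":-0.3}
    - {"x":-0.003,"y":0,"z":0,"ax":0,"ay":0,"az":0,"fingers":-0.6}
    - {"x":-0.003,"y":0,"z":0,"ax":0,"ay":0,"az":0,"fingers":-0.6}
    - {"x":-0.003,"y":0,"z":0,"ax":0,"ay":0,"az":0,"fingers":-0.6}
    - {"x":-0.1,"y":0,"z":0,"ax":0,"ay":0,"az":0,"fingers":-0.6}
    - {"x":-0.25,"y":0,"z":0,"ax":0,"ay":0,"az":0,"fingers":-0.6}
    - {"x":-0.45,"y":0,"z":0,"ax":0,"ay":0,"az":0,"fingers":-0.6}
    - {"x":-0.45,"y":0,"z":0,"ax":0,"ay":0,"az":0,"fingers":-0.6}
    - {"x":-0.45,"y":0,"z":0,"ax":0,"ay":0,"az":0,"fingers":-0.6}
    - {"x":-0.45,"y":0,"z":0,"ax":0,"ay":0,"az":0,"fingers":-0.6}
    - {"x":-0.45,"y":0,"z":0,"ax":0,"ay":0,"az":0,"fingers":-0.6}
    - {"x":-0.45,"y":0,"z":0,"ax":0,"ay":0,"az":0,"fingers":-0.6}
    - {"x":-0.45,"y":0,"z":0,"ax":0,"ay":0,"az":0,"fingers":-0.6}
    - {"x":-0.45,"y":0,"z":0,"ax":0,"ay":0,"az":0,"fingers":-0.6}

```text
time_s: 21.22
tool_pos: [0.5581, 0.2065, 0.3804]
orientation: [[-0.0, 1.0, 0.0], [-0.0, 0.0, -1.0], [-1.0, -0.0, 0.0]]
ft_force: [0.4, -0.6, -0.5]
width: 0.801
```

```bash
python3 - <<'E'
from h import *
s=camera("scene")
for i in range(6): s2=camera("scene")
a,b=(x["pixels"][180:330,330:480].astype(int) for x in(s,s2)); print("moved px",(abs(a-b).max(2)>40).sum())
cv2.imwrite("pics/h7.png",cv2.resize(s2["pixels"][110:330,180:480,::-1],None,fx=2.6,fy=2.6,interpolation=2))
E
```

```text
moved px 0
```

View pics/h7.png

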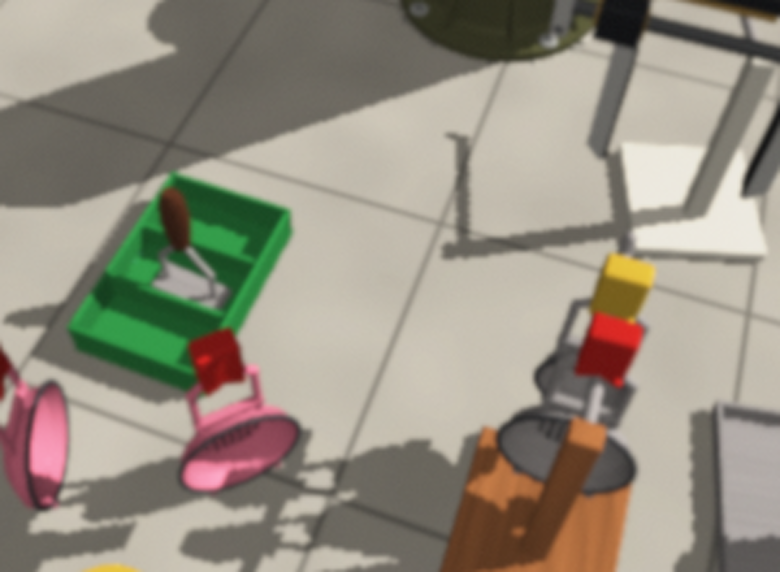

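Both hang on the rod: red at (608,348) by the post, yellow at (625,285) in front of it. The masher stands in the rack at (180,240). I'll wait about a second to make sure they stay still.

jog_arm:
  series:
    - {"x":-0.1,"y":0,"z":0,"ax":0,"ay":0,"az":0,"fingers":-0.6}
    - {"x":-0.1,"y":0,"z":0,"ax":0,"ay":0,"az":0,"fingers":-0.6}
    - {"x":-0.1,"y":0,"z":0,"ax":0,"ay":0,"az":0,"fingers":-0.6}
    - {"x":-0.1,"y":0,"z":0,"ax":0,"ay":0,"az":0,"fingers":-0.6}
    - {"x":-0.1,"y":0,"z":0,"ax":0,"ay":0,"az":0,"fingers":-0.6}
    - {"x":-0.1,"y":0,"z":0,"ax":0,"ay":0,"az":0,"fingers":-0.6}
    - {"x":-0.1,"y":0,"z":0,"ax":0,"ay":0,"az":0,"fingers":-0.6}
    - {"x":-0.1,"y":0,"z":0,"ax":0,"ay":0,"az":0,"fingers":-0.6}

```text
time_s: 22.58
tool_pos: [0.5581, 0.2065, 0.4104]
orientation: [[0.0, 1.0, 0.0], [0.0, 0.0, -1.0], [-1.0, 0.0, -0.0]]
ft_force: [-0.1, 0.1, -0.3]
width: 0.8
```

```bash
python3 - <<'E'
from h import *
def b(s,lo,hi):
    h=cv2.cvtColor(s["pixels"],cv2.COLOR_RGB2HSV); m=cv2.inRange(h,lo,hi);m[:, :380]=0;m[:190]=0
    y,x=np.nonzero(m); return x.mean().round(2),y.mean().round(2),len(x)
for i in range(8):
    s=camera("scene")
    if i%2==0: print(b(s,(0,170,80),(6,255,255)),b(s,(20,150,80),(32,255,255)))
print(proj(s,[[.608,.2065,.236],[.558,.2065,.236]]))
print(sign_off())
E
```

```text
(np.float64(413.78), np.float64(243.35), 436) (np.float64(419.08), np.float64(219.64), 380)
(np.float64(413.78), np.float64(243.38), 437) (np.float64(419.08), np.float64(219.64), 380)
(np.float64(413.78), np.float64(243.35), 436) (np.float64(419.08), np.float64(219.64), 380)
(np.float64(413.78), np.float64(243.35), 436) (np.float64(419.08), np.float64(219.64), 380)
[[413.05421743 243.51800366]
 [418.83321824 219.74542257]]
the job is handed in; nothing more can be done
None
```

Both strainers now hang on the wooden stand's hook. The large red-gripped one went on first, towards the post, and the small yellow-gripped one is about 50 mm in front of it. I handed the job in at about 23 s.

- **Strainers:** in the last pictures both grips were within 1 px of where they should hang. They did not move over the last 0.4 s that I watched.
- **Rest of the scene:** the masher still stands in its rack compartment, and I left the pink look-alikes and the white stand alone. The gripper was open and about 15 cm clear above.
- **Forces:** the highest reading after a move was about 9 N, when I set the small strainer on the rod.
- **Check that disagreed:** my first fit of the large grip's turn gave -7°, but the picture suggested a slight turn the other way. I left it to the jaws to square it up, and both grasps closed on the expected 32 mm.

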